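# Load the counter showcase and latch its door

### The job

Put the bracelet on display: slide its black display plate, brass pull towards you, through the open front of the small wooden showcase and along its floor rails until it is fully home against the back. Then push the showcase door shut until it snaps into its roller catch and stays shut. Leave the jar, the glass dish and the red ring box that stand around the showcase where they are.

Things in the scene. Friction and masses are not known exactly. Their poses are not given: they have to be found in the camera images.
- showcase: Low fixed showcase, dark wood and clear panes, grey floor level with the table: the plate slides on the table top. Origin: on the table, middle of its open front; x points inward, y to its left, z up. Outside 172 mm wide (y), 132 deep (x 0 to 132), 86 high; walls 8. Two jambs end at x = 0; the roof begins at x = 32 mm, its underside 80 mm up. Back stop at x = 124 mm.
- rail_entry (a point): Showcase x = 30, y = 0, z = 12 mm, axes as the showcase's. Two aluminium C-rails along x, straight from here to the back stop, webs 114 mm apart, flaring to about 129 mm apart at the front (x = 2 mm). Lips reach 11 mm inward over the plate's edges from x = 24 mm, undersides 12 mm and tops 15 mm above the table: the plate can enter only from the front.
- showcase_door (a joint): Door angle (rad): 0 shut, grows as it opens towards the robot; starts 1.6 to 2.1, limit 2.2. Upright hinge at the left jamb (showcase x = 0, y = +82 mm); at 1.57 it stands straight out at the left of the mouth. Door 165 mm wide, 10 thick, z 3 to 85 mm, wood frame and clear pane. Light; stays where it is left.
- catch (a point): White sprung roller on the right jamb's inner side, 47 mm above the table. The door's brass strike pin meets it at about 0.08 rad; 5 to 12 N at the door_push point forces it past. From about 0.03 rad down the door snaps to 0 and is held; let go above that it stays ajar.
- door_hinge (a point): Point on the hinge axis, 55 mm above the table, in the plane of the door's inner face.
- door_push (a point): Point on the door's outer face, 125 mm from the hinge axis and 40 mm from the free edge, 55 mm above the table; a good place to push. x axis: normal to the door, from outer to inner face (the way to push); y: along the door to the hinge. A small brass knob (radius 7 mm, 15 mm proud) sits 25 mm nearer the free edge, 22 mm above the table.
- display_plate: Loose black plate, 120 (x) by 110 (y) by 8 mm, about 0.25 kg, flat on the table. Origin: centre of its underside; x points to the far edge (bevelled corners), which enters the showcase first. Carries a cream bracelet (fixed, 59 mm across, centre at x = +10 mm, top 45 mm up). Home: origin at x = 64, y = 0 mm of the showcase, x axes parallel.
- plate_pull (a point): Grip point of the upright brass pull at the middle of the plate's near edge, 55 mm above the plate's underside; axes as the plate's. The pull is 10 mm in plate x (-60 to -50) by 16 mm in y, top 70 mm up. Home, this point is at x = 9 mm of the showcase: the pull's front face is then 4 mm behind the inner face of the shut door.
- cleaner_jar: White jar with blue lid, 58 mm diameter, 82 mm high, right of the showcase; origin: centre of its underside. Leave alone.
- glass_dish: Small white glass dish, 82 mm diameter, 22 mm high, right of the showcase; origin: centre of its underside. Leave alone.
- red_ring_box: Dark red ring box, 55 x 52 x 45 mm, shut, left of the showcase; origin: centre of its underside. Leave alone.

How it is judged (in metres and radians):
On the way:
1. the plate stands in the rails, pull outward, within 7 mm of the back stop (x of plate_pull in the frame of showcase between 0.002 and 0.02 m and x of display_plate in the frame of showcase above 0.05 m and y of display_plate in the frame of showcase between -0.006 and 0.006 m and z of display_plate in the frame of showcase between -0.004 and 0.004 m), for 0.2 s.
At the end, for the whole second after the job is handed in: The display plate stands flat in the rails with its pull outward, at most 5 mm short of the back stop, and the door is latched shut (angle under 0.025 rad); the plate at rest (x of plate_pull in the frame of showcase between 0.004 and 0.02 m and x of display_plate in the frame of showcase above 0.05 m and y of display_plate in the frame of showcase between -0.006 and 0.006 m and z of display_plate in the frame of showcase between -0.004 and 0.004 m and value of joint showcase_door below 0.025 rad and linear speed of display_plate below 0.02 m/s); the robot touches nothing.
It fails at once if the jar is moved more than 20 mm (distance of cleaner_jar from where it was at the start of the episode above 0.02 m).
It fails at once if the dish is moved more than 20 mm (distance of glass_dish from where it was at the start of the episode above 0.02 m).
It fails at once if the ring box is moved more than 20 mm (distance of red_ring_box from where it was at the start of the episode above 0.02 m).
It fails at once if the plate is tipped over with its bracelet (angle between display_plate's own z axis and vertical above 0.6 rad).
It also fails if it takes over 61 s, if anything falls off the work surface, if the arm or the gripper's body presses on something with over 40 N, if the wrist force passes 120 N, or if a joint passes its speed limit or range.

### The arm

A 6-joint arm with a two-finger parallel gripper is mounted at the origin on a cart in front of the work surface, level with it; the furniture and walls round the work are solid. World frame = base frame: x ahead of the robot, y to its left, z up, the work surface at z = 0. Lengths are in mm, angles in degrees, forces in N, time in s.
With the tool pointing down it reaches from about 300 to 875 mm from the base axis. Payload 6.4 kg.
Tool frame: the origin (TCP) lies between the finger pads; the fingertips stand 11 mm ahead of it and the grasp point (between the pads) lies 8 mm behind it (arm.tip_reach is the distance from the TCP to the fingertips, in mm); y points along the fingers, z is the direction in which the jaws open and shut, and the axes are right-handed (so a half turn about y gives the same grasp; the last joint's range is limited). The gripper opens to 88 mm and grips with 3 to 60 N. Pads are 18 mm wide; open, the fingers measure 123 mm over their backs; the gripper's body (75 mm by 187 mm) begins 45 mm behind the grasp point.
Start: joints at [54.758, 10.359, 92.074, -0, 77.567, -11.82], TCP at [228.558, 527.639, 249.714] pointing down, gripper open.
Joint ranges: [-171.53, 171.53], [-51.25, 118.39], [17.06, 147.69], [-65.23, 245.23], [0, 150.52], [-178.68, 178.68]. Speed limits (degrees/s): [147.25, 147.25, 172.46, 180, 180, 180].

### API

Orientations are given as [roll, pitch, yaw] about the fixed x, y, z axes, in that order (R = Rz(yaw) Ry(pitch) Rx(roll)).
In Python, from workcell import arm gives the robot as it stands.
- The arm moves only by the tool drive_tool, never from a script. Its argument "rows" is a list of rows, each a list of 7 numbers: the shift along the tool's x, y, z in cm, then the turn, a rotation vector about the tool's x, y, z in degrees, then the closure, from 0 (fully open) to 1 (shut). In form: [[tx, ty, tz, ax, ay, az, fingers], ...]. A call has 1 to 10 rows; each row is the pose to reach, as a shift and turn from the pose commanded when the call began, along the tool's axes at that moment; what a row does not reach only later rows make up. A row lasts 1/8 s, in which the tool goes at most 62.5 mm and 10.7 degrees, less where a joint would pass 70% of its speed; a pose out of reach is approached as far as the arm can. A call with a gripper value outside its range is refused whole. The fingers move at their own pace and stop on an object; "squeeze" is the grip in N (left out, the last holds). Time passes only in rows, so rows that repeat a pose let the fingers close. It gives the time, the measured TCP pose, the force and the opening at its end, in the units of the state.
- arm.observe(): the state, without advancing time (a new reading comes with each control period).
- arm.read_camera(name): name is "scene" or "top" or "wrist"; returns a dict with "color" (400x640x3 uint8, red, green, blue), "K" (3x3 intrinsics, pixels), "rvec" (rotation vector, rad) and "tvec" (3), from world to camera coordinates, as OpenCV has them; the wrist camera has in their place "tool_from_camera" (4x4, takes a point from camera to tool coordinates, whose origin is the TCP and whose axes are the tool frame's). Camera axes: x right, y down, z forward; pixel columns grow to the right and rows downward; lengths in mm; the calibration is good to about 2 mm. A picture is of the moment at which its call begins: read the wrist's pose just before it. There is no depth.
- arm.sign_off(): hands the job in, once; it reports no verdict.
Trained networks look in a picture, given as the dict that the camera call returned (one of the last four; its "shot" number tells which), for a name from the list of things; names that differ only in an ending like _2 or _b are one class to them, and where a whole thing is asked for, a point or a joint stands for the part that bears it (a point fixed in the world has none). Each returns a list of dicts, best first, with "confidence" (0 to 1); they miss things now and then, are a little off and sometimes report something else, mostly with a low value. They report only what shows in the picture. A call takes as long as a camera call.
- arm.cut_out(picture, name): "region" (400x640 bool, what is visible of it).
- arm.place_of(picture, name): "point" ([x, y, z] in mm, in world coordinates, good to about 4 mm: a listed point, or the origin of a listed thing).
The state is a dict: "clock": time; "joint_positions": joint angles; "joint_vel": joint speeds; "joint_torque": joint torques, N m; "tcp_pos": TCP position; "orientation": TCP orientation; "force": force on the tool from outside, world axes, zero at the start; "torque": the same for the moment, N m; "opening": finger opening in mm.
Only numpy, scipy, OpenCV 4.12 (cv2) and the standard library are available. Lean on these libraries where they do the work, as an engineer would, in place of code of your own. Each camera call takes 0.05 s, during which the arm holds its last target.

## Working session

There is one attempt and no reset: what is moved stays moved. The work goes in short steps, Python scripts to look and compute and a tool call to move; the robot and the scene stay as the last step left them, time stands still between calls to the robot, and variables do not carry over. Pictures are saved under pics/ and viewed, and the job is handed in when it is done.

Besides the shell and the picture viewer there is one more tool, called after "Call:" as name(argument=value, ...) on one line, values as JSON. drive_tool: Moves the arm, as the interface text tells. Its arguments: {"type":"object","properties":{"rows":{"type":"array"},"squeeze":{"type":"number"}},"required":["rows"]}

```bash
ls; mkdir -p pics; cat > h.py <<'E'
import numpy as np, cv2
from scipy.spatial.transform import Rotation as R
from workcell import arm
def save(p,n): cv2.imwrite('pics/'+n+'.png',cv2.cvtColor(p['color'],cv2.COLOR_RGB2BGR))
def ray(p,uv):
    Rm,_=cv2.Rodrigues(np.array(p['rvec'],float)); t=np.array(p['tvec'],float).reshape(3)
    d=Rm.T@(np.linalg.inv(p['K'])@np.array([uv[0],uv[1],1.])); c=-Rm.T@t
    return c,d
def atz(p,uv,z):
    c,d=ray(p,uv); return c+d*(z-c[2])/d[2]
def proj(p,X):
    return cv2.projectPoints(np.array(X,float).reshape(-1,3),np.array(p['rvec'],float),np.array(p['tvec'],float),p['K'],None)[0].reshape(-1,2)
E
python3 - <<'E'
from h import *
np.set_printoptions(precision=1,suppress=True)
s=arm.observe();print(s, arm.tip_reach)
for c in ['scene','top']:
    p=arm.read_camera(c);save(p,c+'0')
    for n in ['showcase','rail_entry','catch','door_hinge','door_push','display_plate','plate_pull','cleaner_jar','glass_dish','red_ring_box']:
        print(c,n,[(np.array(r['point']),round(r['confidence'],2)) for r in arm.place_of(p,n)[:2]])
E
```

```text
pics
{'clock': 0.0, 'joint_positions': array([ 54.8,  10.4,  92.1,  -0. ,  77.6, -11.8]), 'joint_vel': array([-0. ,  0. ,  0.1,  0. ,  0. , -0. ]), 'joint_torque': array([ -0. , -43.4, -34.2,   0.1,   0. ,  -0. ]), 'tcp_pos': array([228.2, 527.2, 248.8]), 'orientation': array([-90.1,   0. , -23.4]), 'force': array([ 0.4, -0.1, -0.2]), 'torque': array([ 0.,  0., -0.]), 'opening': 88.26592666463776} 11.0
scene showcase [(array([579.1,  38.3,  -2. ]), 0.79)]
scene rail_entry [(array([607.9,  43.7,  12. ]), 0.89)]
scene catch [(array([593.9, -28.9,  48.4]), 0.68)]
scene door_hinge [(array([573.9, 126.5,  54.5]), 0.72)]
scene door_push [(array([455.4, 182.9,  54.9]), 0.82)]
scene display_plate [(array([ 516.8, -287.6,   -0.7]), 0.89)]
scene plate_pull [(array([ 467.1, -302.8,   53.8]), 0.65), (array([598.2, 399.9,  -1.8]), 0.55)]
scene cleaner_jar []
scene glass_dish [(array([ 636.3, -167.9,    0.8]), 0.68)]
scene red_ring_box [(array([599.2, 398.6,   2.1]), 0.51)]
top showcase [(array([576.4,  45.5,   0.9]), 0.63)]
top rail_entry [(array([607.5,  46.1,  10.9]), 0.55)]
top catch [(array([596.4, -29.3,  42.9]), 0.96)]
top door_hinge [(array([566.5, 127.5,  54.6]), 0.56)]
top door_push [(array([457.3, 176.5,  52. ]), 0.63)]
top display_plate [(array([ 520.7, -290.8,    2.1]), 0.83)]
top plate_pull [(array([ 467.7, -305.9,   56.2]), 0.76)]
top cleaner_jar [(array([ 554.5, -428.9,   -4.1]), 0.74)]
top glass_dish [(array([ 636.5, -160.6,   -0.3]), 0.82)]
top red_ring_box [(array([575.6,  44.4,   0.1]), 0.73), (array([599. , 403.6,  -0. ]), 0.53)]
```

View pics/scene0.png

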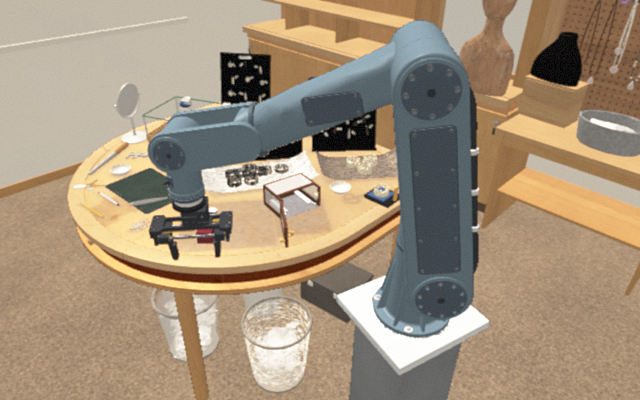

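View pics/top0.png

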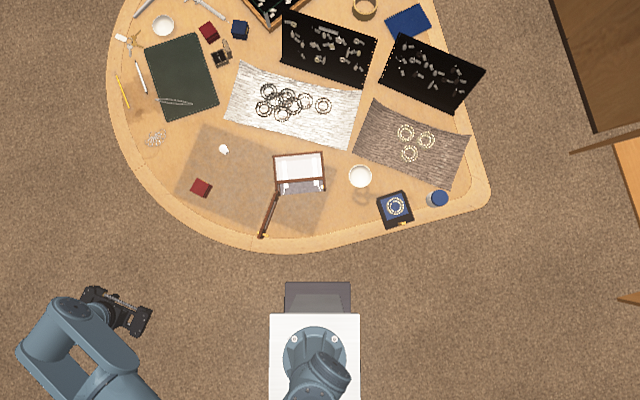

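```bash
python3 - <<'E'
from h import *
np.set_printoptions(precision=1,suppress=True)
p=arm.read_camera('top')
im=cv2.cvtColor(p['color'],cv2.COLOR_RGB2BGR)
cv2.imwrite('pics/topc.png',cv2.resize(im[140:250,250:460],None,fx=3.8,fy=3.8,interpolation=cv2.INTER_CUBIC))
print(p['K'],atz(p,(320,200),0))
for n in ['display_plate','showcase','showcase_door']:
    for r in arm.cut_out(p,n)[:1]:
        m=r['region'].astype(np.uint8); print(n,r['confidence'],m.sum()); c=cv2.findContours(m,0,2)[0]; c=max(c,key=cv2.contourArea)
        b=cv2.boxPoints(cv2.minAreaRect(c)); print(b); print([atz(p,q,4)[:2] for q in b])
E
```

```text
[[374.4   0.  318.3]
 [  0.  374.4 203.1]
 [  0.    0.    1. ]] [553.7 -24.4   0. ]
display_plate 0.61 1105
[[373.2 198.6]
 [404.7 188.1]
 [415.9 221.7]
 [384.4 232.2]]
[array([ 558.1, -215.7]), array([ 595.9, -329.5]), array([ 474.9, -367.1]), array([ 437.6, -254.2])]
showcase 0.82 2379
[[256.1 238.4]
 [276.2 141.5]
 [332.8 153.3]
 [312.7 250.2]]
[array([415.8, 204.3]), array([768. , 135.2]), array([723.9, -71.3]), array([374. ,   1.7])]
showcase_door 0.88 327
[[255.2 237.4]
 [273.9 193.1]
 [284.3 197.5]
 [265.6 241.8]]
[array([419.5, 207.7]), array([578.6, 142.1]), array([562.5, 104.3]), array([403.8, 170.3])]
```

View pics/topc.png

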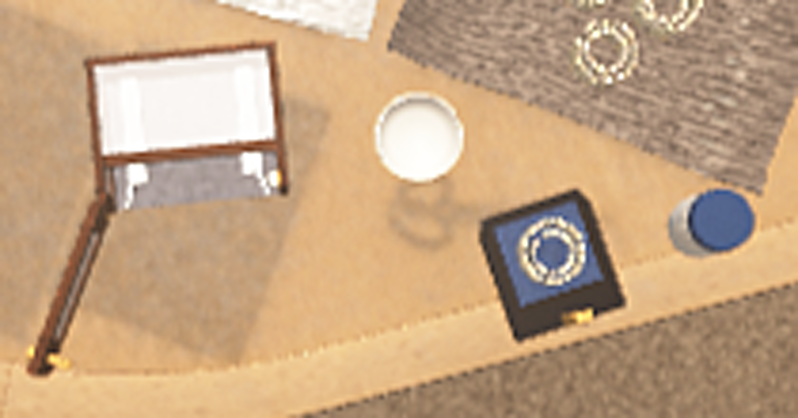

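```bash
cat >> h.py <<'E'
def row(cur,tgt):
    # poses x,y,z(mm),yaw(deg), tool down
    a=np.deg2rad(cur[3]); d=np.array(tgt[:3],float)-np.array(cur[:3],float)
    ex=np.array([np.cos(a),np.sin(a)]); ez=np.array([-np.sin(a),np.cos(a)])
    return [round(float(ex@d[:2]/10),2),round(float(-d[2]/10),2),round(float(ez@d[:2]/10),2),0,round(float(cur[3]-tgt[3]),2),0]
def after(cur,r):
    a=np.deg2rad(cur[3]); ex=np.array([np.cos(a),np.sin(a)]); ez=np.array([-np.sin(a),np.cos(a)])
    xy=np.array(cur[:2])+10*(r[0]*ex+r[2]*ez)
    return [float(xy[0]),float(xy[1]),cur[2]-10*r[1],cur[3]-r[4]]
E
python3 - <<'E'
from h import *
s=arm.observe();print(np.round(arm.observe()['orientation'],2))
print(row((228.5,527.6,249.7,-23.42),(450,50,280,5)))
E
```

```text
[-90.    -0.   -23.42]
[39.31, -3.03, -35.02, 0, -28.42, 0]
```

Call:
drive_tool(rows=[[39.3,-3,-35,0,-28.4,0,0],[39.3,-3,-35,0,-28.4,0,0],[39.3,-3,-35,0,-28.4,0,0],[39.3,-3,-35,0,-28.4,0,0],[39.3,-3,-35,0,-28.4,0,0],[39.3,-3,-35,0,-28.4,0,0],[39.3,-3,-35,0,-28.4,0,0],[39.3,-3,-35,0,-28.4,0,0],[39.3,-3,-35,0,-28.4,0,0],[39.3,-3,-35,0,-28.4,0,0]])

```text
clock: 2.55
tcp_pos: [450.9, 48.2, 279.9]
orientation: [-90.0, -0.0, 4.7]
force: [-0.1, -1.2, 0.3]
opening: 88.4
```

```bash
cat >> h.py <<'E'
def wrist():
    s=arm.observe(); p=arm.read_camera('wrist')
    T=np.eye(4); T[:3,:3]=R.from_euler('xyz',s['orientation'],degrees=True).as_matrix(); T[:3,3]=s['tcp_pos']
    W=T@np.array(p['tool_from_camera']); C=np.linalg.inv(W)
    q=dict(p); q['rvec']=cv2.Rodrigues(C[:3,:3])[0]; q['tvec']=C[:3,3]
    return p,q,s
E
python3 - <<'E'
from h import *
np.set_printoptions(precision=1,suppress=True)
p,q,s=wrist();save(p,'w1');print(s['tcp_pos'],s['orientation'])
for n in ['showcase','rail_entry','catch','door_hinge','door_push','display_plate','plate_pull','glass_dish']:
        print(n,[(np.array(r['point']),round(r['confidence'],2)) for r in arm.place_of(p,n)[:2]])
E
```

```text
[450.9  48.2 279.9] [-90.   -0.    4.7]
showcase [(array([574.9,  42.8,  -1.8]), 0.97), (array([573.8, 121.8,  56.3]), 0.56)]
rail_entry [(array([610.5,  48.3,  12.7]), 0.63)]
catch [(array([594.3, -31.7,  44.2]), 0.57)]
door_hinge [(array([573. , 119.3,  58.7]), 0.88)]
door_push [(array([458.2, 179. ,  51.1]), 0.68)]
display_plate [(array([ 518.2, -287.2,   -1.4]), 0.85)]
plate_pull [(array([ 470.9, -304.7,   56.1]), 0.66), (array([ 516.5, -285.8,   -3.8]), 0.2)]
glass_dish [(array([ 636.1, -166.6,   -0.8]), 0.98)]
```

View pics/w1.png

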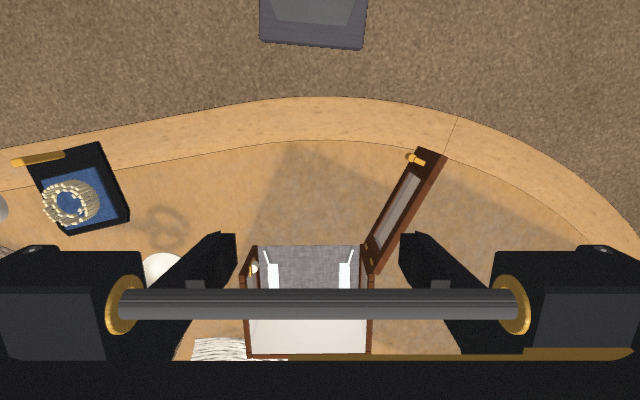

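```bash
python3 - <<'E'
from h import *
im=cv2.imread('pics/w1.png')
cv2.imwrite('pics/w1c.png',cv2.resize(im[225:365,230:400],None,fx=4.2,fy=4.2,interpolation=cv2.INTER_CUBIC))
E
```

```text
(no output)
```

View pics/w1c.png

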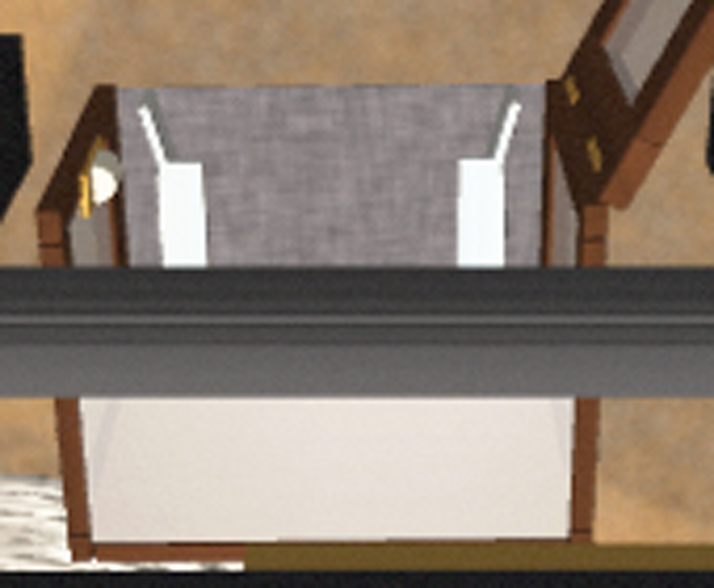

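```bash
python3 - <<'E'
from h import *
from scipy.optimize import least_squares
np.set_printoptions(precision=2,suppress=True)
p,q,s=wrist()
def f(uv): return [230+uv[0]/4.2-.4,225+uv[1]/4.2-.4]
L=[((118,87),(0,-78,0)),((546,82),(0,78,0)),((205,163),(24,-46,15)),((457,159),(24,46,15)),((38,210),(0,-86,86)),((607,205),(0,86,86)),((74,560),(132,-86,86)),((592,541),(132,86,86))]
uv=np.array([f(a) for a,b in L]);X=np.array([b for a,b in L],float)
def W(t): 
    Y=X@R.from_euler('z',t[2],degrees=True).as_matrix().T; return Y+[t[0],t[1],0]
for sub in [slice(0,8),slice(0,4),slice(0,6)]:
    r=least_squares(lambda t:(proj(q,W(t))-uv)[sub].ravel(),[577,44,5.]); print(r.x); print((proj(q,W(r.x))-uv)[sub].ravel())
print(s['tcp_pos'])
# atz check
for i in range(4): print(atz(q,uv[i],X[i,2]))
# plate
im=cv2.imread('pics/w1.png');cv2.imwrite('pics/w1p.png',cv2.resize(im[125:245,0:145],None,fx=5,fy=5,interpolation=cv2.INTER_CUBIC))
E
```

```text
[575.77  48.44   6.15]
[-0.27 -0.98 -0.33 -1.53 -0.49 -0.51  0.59 -0.58 -0.91  0.09  0.81 -0.99
 -0.39  1.18  0.94  3.86]
[577.26  48.82   5.85]
[-0.07 -0.32 -0.21 -0.38 -0.38  0.25  0.65  0.47]
[576.94  48.74   5.75]
[-0.12 -0.59 -0.24 -0.5  -0.45  0.01  0.6   0.32 -0.72  0.51  0.89  0.28]
[449.81  51.06 279.76]
[585.73 -28.65   0.  ]
[569.91 126.82   0.  ]
[605.35   6.06  15.  ]
[595.75  95.96  15.  ]
```

View pics/w1p.png

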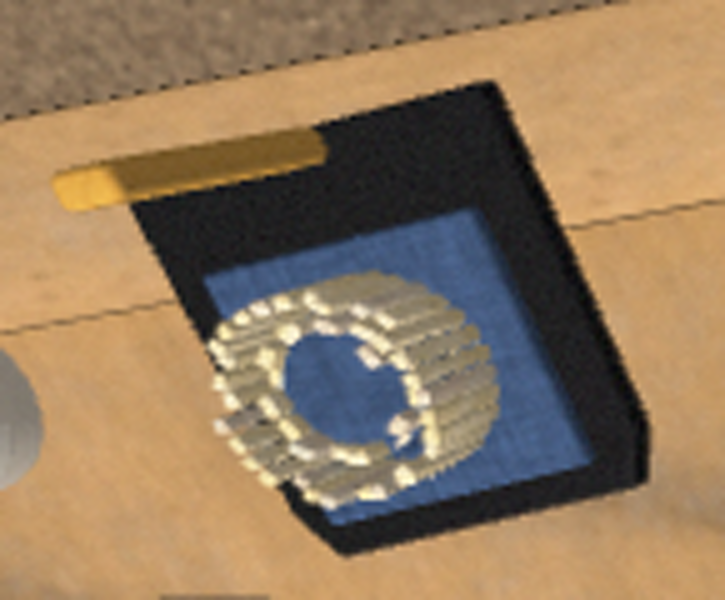

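```bash
python3 - <<'E'
from h import *
np.set_printoptions(precision=2,suppress=True)
p,q,s=wrist();save(p,'w2');print(s['tcp_pos'],s['orientation'])
im=cv2.imread('pics/w2.png')
cv2.imwrite('pics/w2c.png',cv2.resize(im[225:365,230:400],None,fx=4.2,fy=4.2,interpolation=cv2.INTER_CUBIC))
np.savez('w2.npz',rvec=q['rvec'],tvec=q['tvec'],K=q['K'])
E
```

```text
[449.87  50.91 279.73] [-90.    -0.01   5.05]
```

View pics/w2c.png

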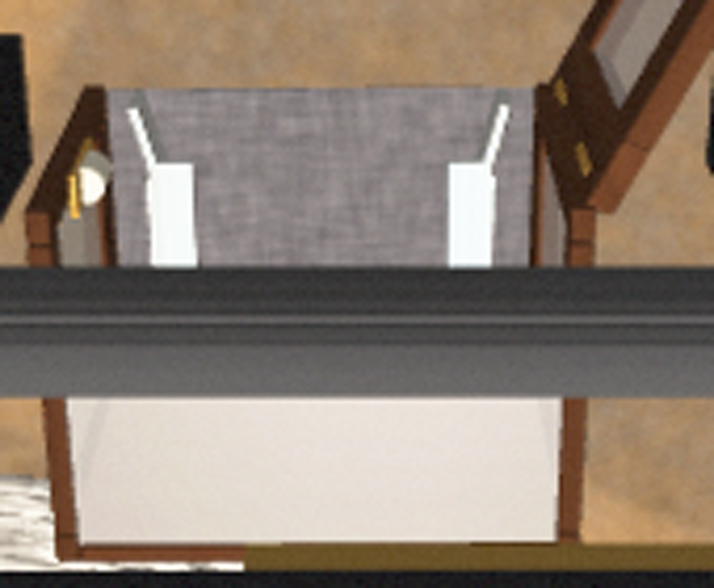

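```bash
python3 - <<'E'
from h import *
from scipy.optimize import least_squares
np.set_printoptions(precision=2,suppress=True)
q=dict(np.load('w2.npz'))
def f(uv): return [230+uv[0]/4.2-.4,225+uv[1]/4.2-.4]
L=[((106,90),(0,-78,0)),((534,87),(0,78,0)),((194,163),(24,-46,15)),((448,163),(24,46,15)),((150,163),(24,-57,15)),((494,163),(24,57,15)),((27,212),(0,-86,86)),((596,208),(0,86,86)),((60,561),(132,-86,86))]
uv=np.array([f(a) for a,b in L]);X=np.array([b for a,b in L],float)
def W(t): 
    Y=X@R.from_euler('z',t[2],degrees=True).as_matrix().T; return Y+[t[0],t[1],0]
for sub in [slice(0,9),slice(0,6),slice(0,8)]:
    r=least_squares(lambda t:(proj(q,W(t))-uv)[sub].ravel(),[577,44,5.]); print(r.x); print((proj(q,W(r.x))-uv)[sub].ravel())
print(row((450,51,279.7,5.0),(440,-290,230,17)))
p=arm.read_camera('top');im=cv2.cvtColor(p['color'],cv2.COLOR_RGB2BGR)
for t in [(577,46.5,5.5)]:
  uv=proj(p,W(t)); print(uv)
  big=cv2.resize(im[140:250,250:460],None,fx=3.8,fy=3.8,interpolation=cv2.INTER_CUBIC)
  for u in uv: cv2.circle(big,(int((u[0]-250+.5)*3.8),int((u[1]-140+.5)*3.8)),2,(0,255,0),-1)
  cv2.imwrite('pics/topo.png',big)
E
```

```text
[577.91  45.21   5.38]
[ 0.51 -1.22  0.37 -1.02 -0.19  0.22  0.37 -0.08  2.99  0.25 -3.28 -0.12
 -0.82  0.1   0.75  0.39 -0.63  1.37]
[578.4   45.07   5.34]
[ 0.41 -0.96  0.24 -0.7  -0.31  0.49  0.23  0.22  2.87  0.52 -3.43  0.19]
[578.16  45.11   5.42]
[ 0.44 -1.04  0.28 -0.9  -0.26  0.38  0.29  0.04  2.93  0.42 -3.36  0.
 -0.9   0.31  0.64  0.52]
[-3.97, 4.97, -33.88, 0, -12.0, 0]
[[321.86 191.52]
 [278.94 195.7 ]
 [312.31 185.29]
 [286.76 187.78]
 [315.37 184.99]
 [283.71 188.08]
 [324.19 188.47]
 [273.68 193.39]
 [320.42 150.27]]
```

View pics/topo.png

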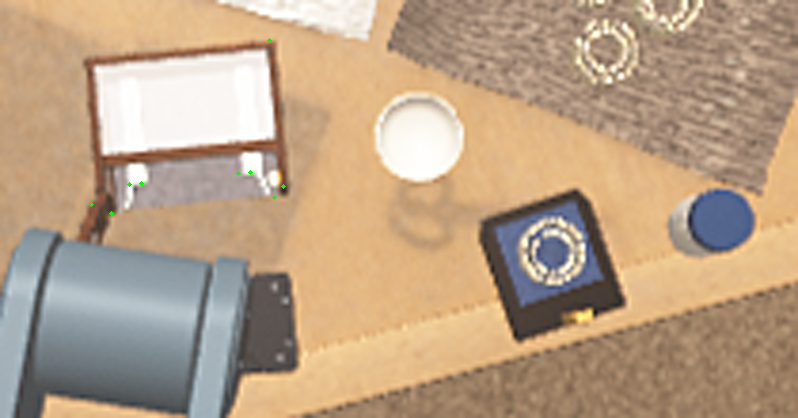

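Call:
drive_tool(rows=[[-4,5,-33.9,0,-12,0,0],[-4,5,-33.9,0,-12,0,0],[-4,5,-33.9,0,-12,0,0],[-4,5,-33.9,0,-12,0,0],[-4,5,-33.9,0,-12,0,0],[-4,5,-33.9,0,-12,0,0],[-4,5,-33.9,0,-12,0,0],[-4,5,-33.9,0,-12,0,0],[-4,5,-33.9,0,-12,0,0],[-4,5,-33.9,0,-12,0,0]])

```text
clock: 4.4
tcp_pos: [440.0, -289.9, 230.1]
orientation: [-90.0, -0.0, 17.1]
force: [0.5, -0.6, 0.3]
opening: 88.2
```

```bash
python3 - <<'E'
from h import *
np.set_printoptions(precision=2,suppress=True)
p,q,s=wrist();save(p,'w3');print(s['tcp_pos'],s['orientation'])
np.savez('w3.npz',rvec=q['rvec'],tvec=q['tvec'],K=q['K'])
for n in ['display_plate','plate_pull']:
        print(n,[(np.array(r['point']),round(r['confidence'],2)) for r in arm.place_of(p,n)[:2]])
E
```

```text
[ 439.99 -289.88  230.11] [-90.03  -0.02  17.07]
display_plate [(array([ 520.7, -287.3,   -2.6]), 0.66)]
plate_pull [(array([ 473.3, -304. ,   55.7]), 0.58)]
```

View pics/w3.png

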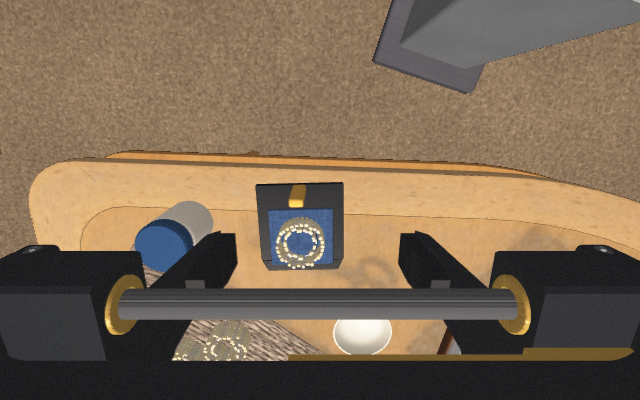

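```bash
python3 - <<'E'
from h import *
im=cv2.imread('pics/w3.png')
cv2.imwrite('pics/w3c.png',cv2.resize(im[170:285,240:360],None,fx=5,fy=5,interpolation=cv2.INTER_CUBIC))
E
```

```text
(no output)
```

View pics/w3c.png

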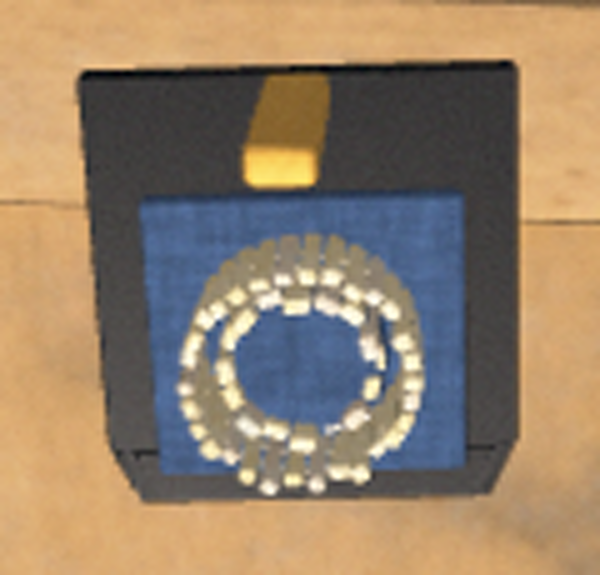

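```bash
python3 - <<'E'
from h import *
from scipy.optimize import least_squares
np.set_printoptions(precision=2,suppress=True)
q=dict(np.load('w3.npz'))
c,d=ray(q,(320,200)); print('cam',c,d)
f=lambda uv:[240+uv[0]/5-.4,170+uv[1]/5-.4]
for uv,z in [((82,72),8),((516,62),8),((82,78),8),((516,68),8),((143,500),0),((490,492),0),((246,150),70),((318,148),70),((250,187),70),((313,187),70),((100,450),8),((517,440),8)]:
    print(uv,z,atz(q,f(uv),z))
E
```

```text
cam [ 369.1  -310.87  365.28] [ 0.28  0.09 -0.95]
(82, 72) 8 [ 478.38 -357.48    8.  ]
(516, 62) 8 [ 444.3  -255.29    8.  ]
(82, 78) 8 [ 479.87 -357.11    8.  ]
(516, 68) 8 [ 445.75 -254.8     8.  ]
(143, 500) 0 [ 594.9  -313.31    0.  ]
(490, 492) 0 [ 564.24 -222.15    0.  ]
(246, 150) 70 [ 465.68 -312.74   70.  ]
(318, 148) 70 [ 460.85 -298.52   70.  ]
(250, 187) 70 [ 473.27 -309.76   70.  ]
(313, 187) 70 [ 469.39 -297.12   70.  ]
(100, 450) 8 [ 578.7  -328.03    8.  ]
(517, 440) 8 [ 542.98 -222.07    8.  ]
```

```bash
python3 - <<'E'
from h import *
c=(440,-289.9,230.1,17.05)
print(row(c,(468,-304.5,120,18)),row(c,(468,-304.5,50,18)))
E
```

```text
[2.25, 11.01, -2.22, 0, -0.95, 0] [2.25, 18.01, -2.22, 0, -0.95, 0]
```

Call:
drive_tool(rows=[[2.25,6,-2.2,0,-1,0,0],[2.25,11,-2.2,0,-1,0,0],[2.25,14,-2.2,0,-1,0,0],[2.25,16,-2.2,0,-1,0,0],[2.25,17.5,-2.2,0,-1,0,0],[2.25,18,-2.2,0,-1,0,0],[2.25,18,-2.2,0,-1,0,0],[2.25,18,-2.2,0,-1,0,0]])

```text
clock: 5.55
tcp_pos: [468.1, -305.9, 50.7]
orientation: [-90.1, -0.0, 18.0]
force: [0.4, 0.6, -0.3]
opening: 88.1
```

```bash
python3 - <<'E'
from h import *
p,q,s=wrist();save(p,'w4');print(s['tcp_pos'],s['orientation'],s['force'])
E
```

```text
[ 468.11148632 -305.9126983    50.68496422] [-9.00888679e+01 -4.49508752e-02  1.79815220e+01] [ 0.44285876  0.64948868 -0.29550432]
```

View pics/w4.png

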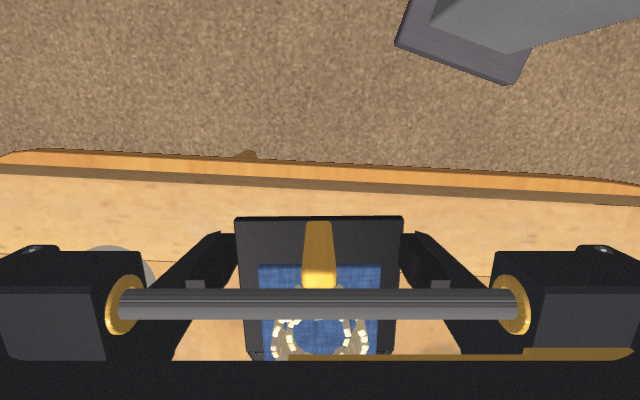

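Call:
drive_tool(rows=[[0,0,0,0,0,0,1],[0,0,0,0,0,0,1],[0,0,0,0,0,0,1],[0,0,0,0,0,0,1],[0,0,0,0,0,0,1],[0,0,0,0,0,0,1],[0,0,0,0,0,0,1],[0,0,0,0,0,0,1]], squeeze=30)

```text
clock: 6.6
tcp_pos: [467.5, -305.4, 49.7]
orientation: [-90.0, 0.0, 18.0]
force: [0.2, -1.6, -0.6]
opening: 15.5
```

```bash
python3 - <<'E'
from h import *
s=arm.observe();print(s['tcp_pos'],s['orientation'],s['force'],s['torque'],s['opening'])
p,q,s=wrist();save(p,'w5')
np.savez('w5.npz',rvec=q['rvec'],tvec=q['tvec'],K=q['K'])
E
```

```text
[ 467.54450507 -305.39779933   49.69451606] [-8.99979608e+01  2.34092260e-03  1.79788962e+01] [ 0.1940527  -1.62582289 -0.60219644] [0.04340128 0.05023661 0.03941657] 15.473110398243035
```

View pics/w5.png

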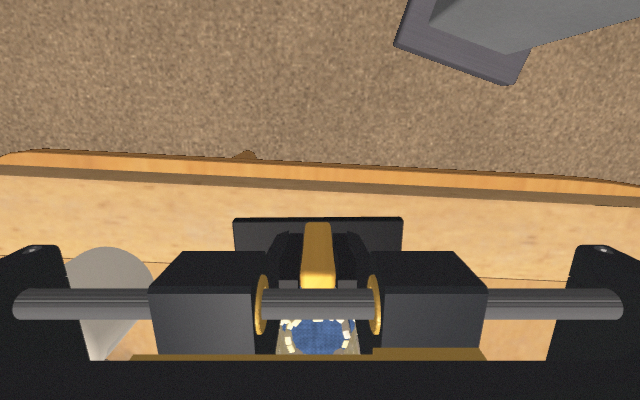

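```bash
python3 - <<'E'
from h import *
c=after((440,-289.9,230.1,17.05),[2.25,18,-2.2,0,-1,0]);print(c)
pts=[(462,-300,50.3,14),(455,-285,50.3,9),(450,-260,50.3,5.4)]+[(450,-260+i*35,50.3,5.4) for i in range(1,7)]
for t in pts: print(row(c,t))
E
```

```text
[467.9616428975745, -304.3359456381811, 50.099999999999994, 18.05]
[-0.43, -0.02, 0.6, 0, 4.05, 0]
[-0.63, -0.02, 2.24, 0, 9.05, 0]
[-0.33, -0.02, 4.77, 0, 12.65, 0]
[0.75, -0.02, 8.1, 0, 12.65, 0]
[1.83, -0.02, 11.43, 0, 12.65, 0]
[2.92, -0.02, 14.76, 0, 12.65, 0]
[4.0, -0.02, 18.08, 0, 12.65, 0]
[5.09, -0.02, 21.41, 0, 12.65, 0]
[6.17, -0.02, 24.74, 0, 12.65, 0]
```

Call:
drive_tool(rows=[[-0.4,0,0.6,0,4,0,1],[-0.6,0,2.2,0,9,0,1],[-0.3,0,4.8,0,12.6,0,1],[0.75,0,8.1,0,12.6,0,1],[1.8,0,11.4,0,12.6,0,1],[2.9,0,14.8,0,12.6,0,1],[4,0,18.1,0,12.6,0,1],[5.1,0,21.4,0,12.6,0,1],[6.2,0,24.7,0,12.6,0,1],[6.2,0,24.7,0,12.6,0,1]])

```text
clock: 7.9
tcp_pos: [450.0, -49.3, 49.7]
orientation: [-90.0, 0.0, 5.6]
force: [-0.1, 0.4, -1.7]
opening: 15.9
```

```bash
python3 - <<'E'
from h import *
c=after([467.96,-304.34,50.1,18.05],[6.2,0,24.7,0,12.6,0]);print(c)
s=arm.observe();print(s['tcp_pos'],s['orientation'],s['force'],s['torque'],s['opening'])
print(row(c,(451.6,33.2,50.1,5.4)))
p=arm.read_camera('top');save(p,'top2')
im=cv2.imread('pics/top2.png');cv2.imwrite('pics/top2c.png',cv2.resize(im[140:250,250:460],None,fx=3.8,fy=3.8,interpolation=cv2.INTER_CUBIC))
E
```

```text
[450.3765951256458, -50.28523450046336, 50.1, 5.450000000000001]
[449.9531627  -49.2999646   49.70223039] [-8.99637398e+01  1.60902855e-02  5.55675437e+00] [-0.11896306  0.35818204 -1.72706103] [0.11872929 0.01639849 0.07080589] 15.88053811385095
[0.91, -0.0, 8.3, 0, 0.05, 0]
```

View pics/top2c.png

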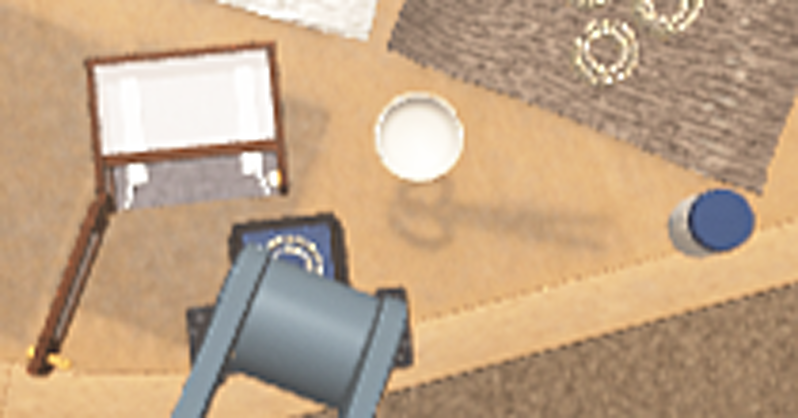

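Call:
drive_tool(rows=[[0.2,0,2.8,0,0,0,1],[0.6,0,5.6,0,0,0,1],[0.9,0,8.3,0,0,0,1],[0.9,0,8.3,0,0,0,1],[0.9,0,8.3,0,0,0,1]])

```text
clock: 8.57
tcp_pos: [451.6, 31.3, 49.7]
orientation: [-90.0, 0.0, 5.4]
force: [-0.2, 0.4, -0.8]
opening: 15.5
```

```bash
python3 - <<'E'
from h import *
np.set_printoptions(precision=1,suppress=True)
p,q,s=wrist();save(p,'w6');print(s['tcp_pos'],s['orientation'],s['force'],s['opening'])
np.savez('w6.npz',rvec=q['rvec'],tvec=q['tvec'],K=q['K'])
for n in ['rail_entry','showcase','display_plate','plate_pull']:
        print(n,[(np.array(r['point']),round(r['confidence'],2)) for r in arm.place_of(p,n)[:2]])
for cam in ['top','scene']:
    p=arm.read_camera(cam);save(p,cam+'3')
    for n in ['rail_entry','showcase','display_plate','plate_pull']:
        print(n,[(np.array(r['point']),round(r['confidence'],2)) for r in arm.place_of(p,n)[:2]])
im=cv2.imread('pics/top3.png');cv2.imwrite('pics/top3c.png',cv2.resize(im[140:250,230:360],None,fx=5,fy=5,interpolation=cv2.INTER_CUBIC))
im=cv2.imread('pics/scene3.png');cv2.imwrite('pics/scene3c.png',cv2.resize(im[150:260,220:400],None,fx=4,fy=4,interpolation=cv2.INTER_CUBIC))
E
```

```text
[451.6  31.3  49.7] [-90.    0.    5.4] [-0.2  0.4 -0.8] 15.54816785375139
rail_entry []
showcase []
display_plate [(array([505.4,  39.1,  -1.5]), 0.55)]
plate_pull [(array([453.1,  33.1,  55.8]), 0.74)]
rail_entry [(array([605.7,  50.9,  14.4]), 0.72), (array([599.2, -30.2,  43.3]), 0.33)]
showcase [(array([578.6,  46.4,  -0. ]), 0.7)]
display_plate [(array([504.2,  37.6,  -1.9]), 0.64), (array([608.9,  48.9,  13.5]), 0.25)]
plate_pull []
rail_entry [(array([607.8,  47.8,  13.4]), 0.67)]
showcase [(array([575.4,  40.7,  -0.1]), 0.73)]
display_plate [(array([507.3,  37.4,  -0.4]), 0.73)]
plate_pull [(array([452.2,  35.1,  51.4]), 0.76)]
```

View pics/w6.png

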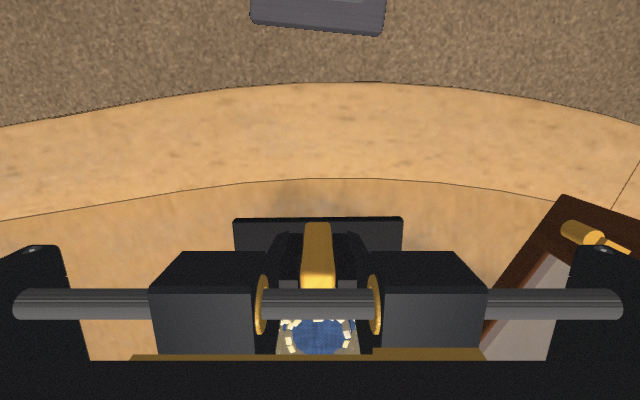

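View pics/top3c.png

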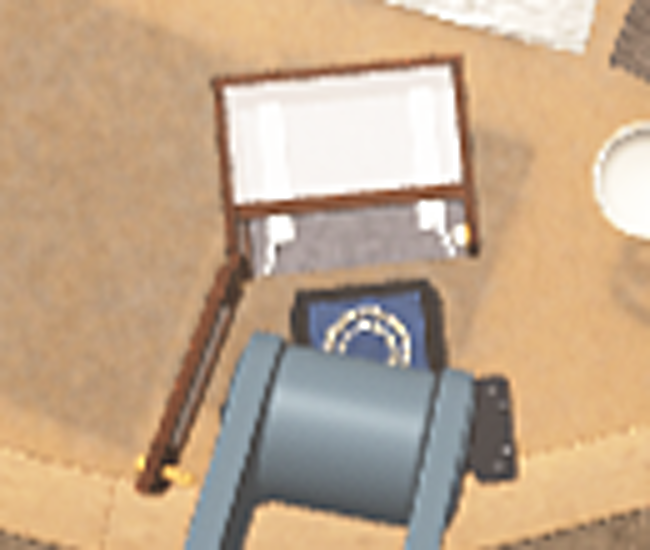

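View pics/scene3c.png

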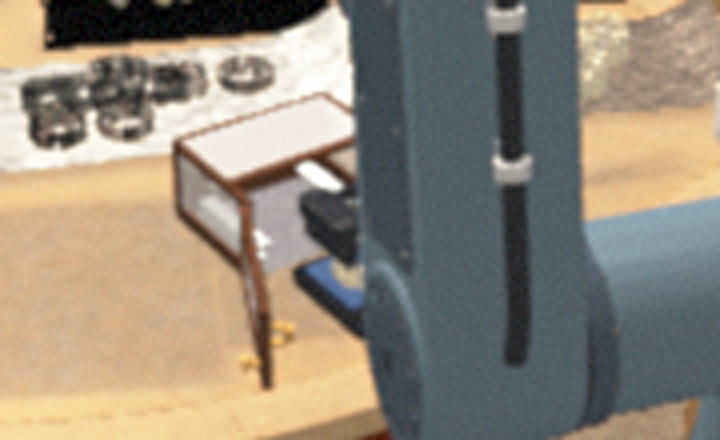

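```bash
python3 - <<'E'
from h import *
np.set_printoptions(precision=1,suppress=True)
s=arm.observe();print(s['tcp_pos'],s['orientation'])
ims=[]
for i in range(3):
    p=arm.read_camera('top'); ims.append(p['color'].astype(float))
im=np.mean(ims,0).astype(np.uint8)[:,:,::-1]
np.savez('t3.npz',rvec=p['rvec'],tvec=p['tvec'],K=p['K'])
cv2.imwrite('pics/t3raw.png',im)
cv2.imwrite('pics/t3.png',cv2.resize(im[172:222,270:332],None,fx=12,fy=12,interpolation=cv2.INTER_CUBIC))
E
```

```text
[451.5  32.1  49.7] [-90.   -0.    5.4]
```

View pics/t3.png

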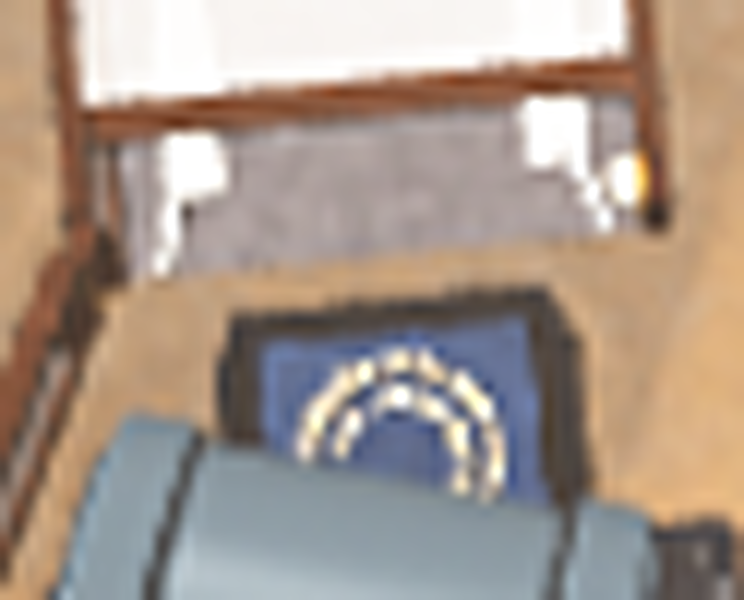

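```bash
python3 - <<'E'
from h import *
np.set_printoptions(precision=1,suppress=True)
q=dict(np.load('t3.npz'))
f=lambda u:(270+(u[0]+.5)/12-.5,172+(u[1]+.5)/12-.5)
P=lambda u,z:atz(q,f(u),z)
yaw=np.deg2rad(5.4);ex=np.array([np.cos(yaw),np.sin(yaw)]);ey=np.array([-ex[1],ex[0]])
g=lambda n,u,z:print(n,u,P(u,z),'along',ex@P(u,z)[:2],'lat',ey@P(u,z)[:2])
g('lipL',(230,200),15);g('lipR',(524,167),15)
g('floorL',(125,282),0);g('floorR',(648,232),0)
g('tipL',(152,275),12);g('tipR',(610,228),12)
g('plL',(220,400),8);g('plR',(582,400),8)
g('plL',(220,350),8);g('plR',(575,335),8)
g('fL',(235,315),8);g('fR',(548,287),8)
print('tcp lat',ey@[451.5,32.1],'case lat',ey@[578,45.2])
E
```

```text
lipL (230, 200) [594.9  87.6  15. ] along 600.5296062481756 lat 31.21689644536248
lipR (524, 167) [604.7  -0.2  15. ] along 601.978383595749 lat -57.100211013292586
floorL (125, 282) [571.9 120.5   0. ] along 580.7099202443115 lat 66.12700857647793
floorR (648, 232) [586.8 -37.2   0. ] along 580.6878320454443 lat -92.29675018180694
tipL (152, 275) [572.8 111.1  12. ] along 580.6809881546975 lat 56.67000854593268
tipR (610, 228) [586.7 -25.8  12. ] along 581.6232388275987 lat -80.93191165004954
plL (220, 400) [535.6  90.9   8. ] along 541.7532514655421 lat 40.06313510533004
plR (582, 400) [535.4 -17.4   8. ] along 531.4146632448999 lat -67.70816230123208
plL (220, 350) [550.6  91.    8. ] along 556.7041769042793 lat 38.738714966649205
plR (575, 335) [554.9 -15.3   8. ] along 551.0285222622102 lat -67.46994605342313
fL (235, 315) [561.1  86.5   8. ] along 566.7555631101358 lat 33.33431460674774
fR (548, 287) [569.4  -7.2   8. ] along 566.1683519433968 lat -60.786001664928364
tcp lat -10.53236439955035 case lat -9.395204298042062
```

Call:
drive_tool(rows=[[0.5,0,0.11,0,0,0,1],[1.2,0,0.11,0,0,0,1],[2,0,0.11,0,0,0,1],[2.8,0,0.11,0,0,0,1],[3.6,0,0.11,0,0,0,1],[4.4,0,0.11,0,0,0,1],[5,0,0.11,0,0,0,1],[5,0,0.11,0,0,0,1]])

```text
clock: 10.48
tcp_pos: [501.8, 37.9, 49.8]
orientation: [-90.0, -0.0, 5.4]
force: [0.3, 0.3, -2.0]
opening: 15.3
```

```bash
python3 - <<'E'
from h import *
np.set_printoptions(precision=2,suppress=True)
s=arm.observe();print(s['tcp_pos'],s['orientation'],s['force'],s['torque'],s['opening'])
ims=[]
for i in range(2):
    p=arm.read_camera('top'); ims.append(p['color'].astype(float))
im=np.mean(ims,0).astype(np.uint8)[:,:,::-1]
s=arm.observe();print(s['tcp_pos'],s['orientation'],s['force'],s['torque'],s['opening'])
cv2.imwrite('pics/t4.png',cv2.resize(im[172:222,270:332],None,fx=12,fy=12,interpolation=cv2.INTER_CUBIC))
E
```

```text
[501.8   37.93  49.76] [-90.01  -0.04   5.38] [ 0.32  0.33 -2.05] [ 0.03 -0.1   0.04] 15.320016907171093
[501.21  37.94  49.68] [-90.    -0.01   5.38] [-0.05 -0.56 -1.42] [-0.01 -0.05 -0.01] 16.096087055629276
```

View pics/t4.png

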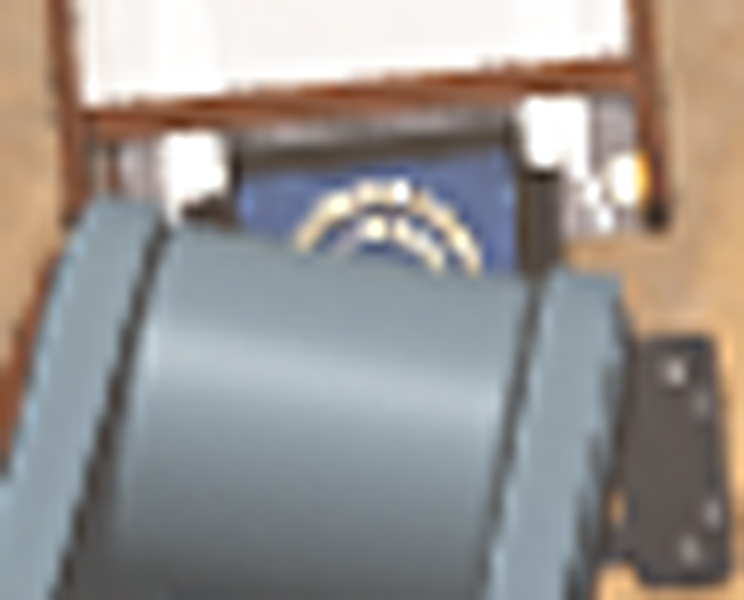

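Call:
drive_tool(rows=[[1,0,0,0,0,0,1],[2,0,0,0,0,0,1],[3,0,0,0,0,0,1],[4,0,0,0,0,0,1],[5,0,0,0,0,0,1],[6,0,0,0,0,0,1],[7,0,0,0,0,0,1],[7.8,0,0,0,0,0,1],[8,0,0,0,0,0,1]])

```text
clock: 11.7
tcp_pos: [581.4, 45.4, 49.7]
orientation: [-90.0, -0.0, 5.4]
force: [0.2, 0.3, -1.6]
opening: 15.9
```

Call:
drive_tool(rows=[[0.15,0,0,0,0,0,1],[0.3,0,0,0,0,0,1],[0.4,0,0,0,0,0,1],[0.5,0,0,0,0,0,1],[0.5,0,0,0,0,0,1]])

```text
clock: 12.32
tcp_pos: [585.9, 45.9, 49.8]
orientation: [-90.0, -0.0, 5.4]
force: [-0.5, -0.1, -0.6]
opening: 15.3
```

Call:
drive_tool(rows=[[0.1,0,0,0,0,0,1],[0.2,0,0,0,0,0,1],[0.2,0,0,0,0,0,1]])

```text
clock: 12.7
tcp_pos: [586.4, 46.3, 49.4]
orientation: [-90.0, 0.2, 5.4]
force: [-5.9, 0.1, 3.3]
opening: 15.4
```

Call:
drive_tool(rows=[[0.1,0,0,0,0,0,1],[0.1,0,0,0,0,0,1]])

```text
clock: 12.95
tcp_pos: [586.4, 46.4, 49.4]
orientation: [-90.0, 0.3, 5.4]
force: [-9.3, 0.2, 6.8]
opening: 15.6
```

```bash
python3 - <<'E'
from h import *
np.set_printoptions(precision=2,suppress=True)
s=arm.observe();print(s['tcp_pos'],s['orientation'],s['force'],s['torque'],s['opening'])
E
```

```text
[586.41  46.38  49.39] [-89.96   0.32   5.4 ] [-9.3   0.22  6.78] [-0.    1.52 -0.07] 15.592809662556308
```

Call:
drive_tool(rows=[[-0.15,0,0,0,0,0,1],[-0.15,0,0,0,0,0,0],[-0.15,0,0,0,0,0,0],[-0.15,0,0,0,0,0,0],[-0.15,0,0,0,0,0,0]])

```text
clock: 13.58
tcp_pos: [587.5, 46.0, 49.8]
orientation: [-90.0, -0.0, 5.4]
force: [0.5, -0.5, -0.6]
opening: 53.5
```

```bash
python3 - <<'E'
from h import *
np.set_printoptions(precision=2,suppress=True)
p,q,s=wrist();save(p,'w7');print(s['tcp_pos'],s['orientation'],s['force'],s['opening'])
for n in ['door_push','door_hinge','plate_pull']:
        print(n,[(np.array(r['point']),round(r['confidence'],2)) for r in arm.place_of(p,n)[:2]])
E
```

```text
[587.54  45.99  49.83] [-90.01  -0.03   5.38] [ 0.46 -0.46 -0.58] 53.48780962427528
door_push []
door_hinge [(array([571.1, 122.4,  58.3]), 0.92)]
plate_pull [(array([589.3,  45. ,  55.2]), 0.97)]
```

View pics/w7.png

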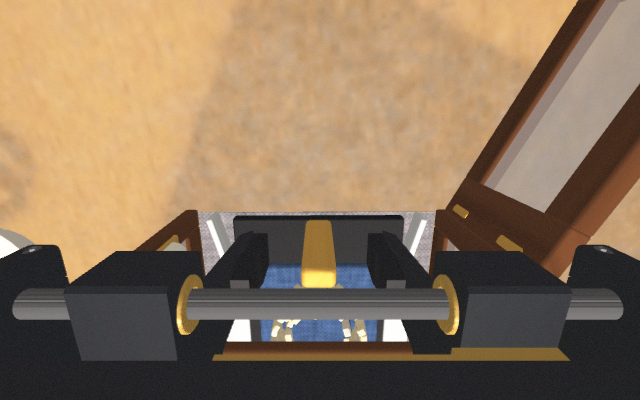

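Call:
drive_tool(rows=[[0,-2,0,0,0,0,0],[0,-6,0,0,0,0,0],[0,-10,0,0,0,0,0],[-3,-13,0,0,0,0,0],[-9,-15,0,0,0,0,0],[-12,-15,0,0,0,0,0],[-12,-15,0,0,0,0,0]])

```text
clock: 14.65
tcp_pos: [466.8, 34.8, 201.3]
orientation: [-90.0, -0.1, 5.4]
force: [0.6, 0.1, 0.1]
opening: 88.4
```

```bash
python3 - <<'E'
from h import *
np.set_printoptions(precision=2,suppress=True)
p,q,s=wrist();save(p,'w8');print(s['tcp_pos'],s['orientation'],s['force'],s['opening'])
for n in ['door_push','door_hinge','plate_pull','showcase','display_plate']:
        print(n,[(np.array(r['point']),round(r['confidence'],2)) for r in arm.place_of(p,n)[:2]])
np.savez('w8.npz',rvec=q['rvec'],tvec=q['tvec'],K=q['K'])
# door fit overlay
import math
def door(th,z=85):
    ps=[]
    for l,o in [(0,0),(165,0),(165,-10),(0,-10)]:
        u=np.array([-math.sin(th),-math.cos(th)]); n=np.array([-math.cos(th),math.sin(th)])
        v=np.array([0,82])+l*u-o*n
        a=math.radians(5.4); ex=np.array([math.cos(a),math.sin(a)]);ey=np.array([-ex[1],ex[0]])
        ps.append([*(np.array([578,45.2])+v[0]*ex+v[1]*ey),z])
    return ps
im=cv2.imread('pics/w8.png')
for th,c in [(1.9,(255,0,0)),(1.95,(0,255,255)),(2.0,(0,255,0)),(2.05,(0,0,255))]:
    cv2.polylines(im,[proj(q,door(th)).astype(np.int32)],True,c,1); print(th,door(th)[1],door(th)[2])
cv2.imwrite('pics/w8o.png',im)
E
```

```text
[466.82  34.84 201.33] [-90.03  -0.12   5.36] [0.58 0.1  0.13] 88.39074945089976
door_push [(array([455.6, 178.8,  54.1]), 0.64)]
door_hinge [(array([572.3, 120.1,  60.5]), 0.69)]
plate_pull [(array([588.3,  49.5,  56. ]), 0.75)]
showcase [(array([575. ,  41.8,  -3. ]), 0.7)]
display_plate []
1.9 [np.float64(409.8165576161126), np.float64(165.24809614163834), 85] [np.float64(412.1445585278815), np.float64(174.97334224416977), 85]
1.95 [np.float64(411.9368996342139), np.float64(173.22007652422596), 85] [np.float64(414.74805087220017), np.float64(182.81681704990282), 85]
2.0 [np.float64(414.4530247338828), np.float64(181.0761210745645), 85] [np.float64(417.7402998840108), np.float64(190.52036916995843), 85]
2.05 [np.float64(417.35864391274276), np.float64(188.79659377262703), 85] [np.float64(421.113826499117), np.float64(198.06474373596882), 85]
```

View pics/w8o.png

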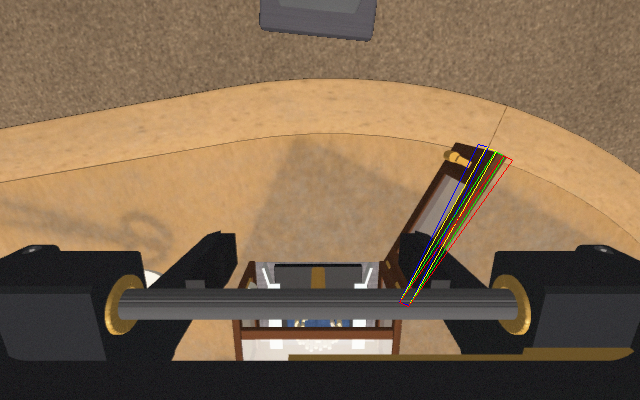

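```bash
cat >> h.py <<'E'
import math
def push(th,c,l=125,z=52,sc=(578,45.2,5.4)):
    u=np.array([-math.sin(th),-math.cos(th)]); n=np.array([-math.cos(th),math.sin(th)])
    v=np.array([0,82])+l*u+(10+c)*n
    a=math.radians(sc[2]); ex=np.array([math.cos(a),math.sin(a)]);ey=np.array([-ex[1],ex[0]])
    w=np.array(sc[:2])+v[0]*ex+v[1]*ey
    return (float(w[0]),float(w[1]),z,sc[2]-math.degrees(th))
E
python3 - <<'E'
from h import *
s=arm.observe();print(s['tcp_pos'],s['orientation'])
t=push(1.99,50,z=200);print(t)
c=(*s['tcp_pos'],s['orientation'][2])
print(row(c,t))
E
```

```text
[468.59382063  34.76796786 199.74009866] [-8.99952065e+01  1.21287271e-04  5.38144489e+00]
(470.98103646093733, 223.60434315099326, 200, -108.61860123103382)
[2.01, -0.03, 18.78, 0, 114.0, 0]
```

Call:
drive_tool(rows=[[2,0,6,0,11,0,1],[2,0,12,0,22,0,1],[2,0,18.8,0,33,0,1],[2,0,18.8,0,43,0,1],[2,0,18.8,0,54,0,1],[2,0,18.8,0,64,0,1],[2,0,18.8,0,75,0,1],[2,0,18.8,0,86,0,1],[2,0,18.8,0,96,0,1],[2,0,18.8,0,107,0,1]], squeeze=20)

```text
clock: 16.2
tcp_pos: [470.5, 224.1, 199.2]
orientation: [-90.1, -0.0, -98.1]
force: [1.1, 0.5, 0.4]
opening: 0.6
```

Call:
drive_tool(rows=[[0,0,0,0,7,0,1],[0,3,0,0,7,0,1],[0,7,0,0,7,0,1],[0,7,0,0,7,0,1],[0,7,0,0,7,0,1]])

```text
clock: 16.82
tcp_pos: [470.9, 224.1, 130.5]
orientation: [-90.0, 0.0, -104.7]
force: [0.8, 1.3, 1.3]
opening: 0.5
```

```bash
python3 - <<'E'
from h import *
p,q,s=wrist();save(p,'w9');print(s['tcp_pos'],s['orientation'],s['force'],s['opening'],s['joint_positions'])
for n in ['door_push','door_hinge']:
        print(n,[(np.array(r['point']),round(r['confidence'],2)) for r in arm.place_of(p,n)[:2]])
c=(*s['tcp_pos'],s['orientation'][2])
print(row(c,push(1.99,50)),row(c,push(1.99,15)))
E
```

```text
[470.89417528 224.10236183 130.53986149] [-8.99735696e+01  1.58513523e-02 -1.04700726e+02] [0.82290387 1.25479551 1.3338897 ] 0.4862167419947252 [1.23939182e+01 1.17771627e+01 1.05441947e+02 2.33259000e-03
 6.27501408e+01 2.70935801e+01]
door_push []
door_hinge [(array([576.8, 121.8,  56.2]), 0.96)]
[0.05, 7.85, 0.02, 0, 3.92, 0] [3.54, 7.85, -0.22, 0, 3.92, 0]
```

View pics/w9.png

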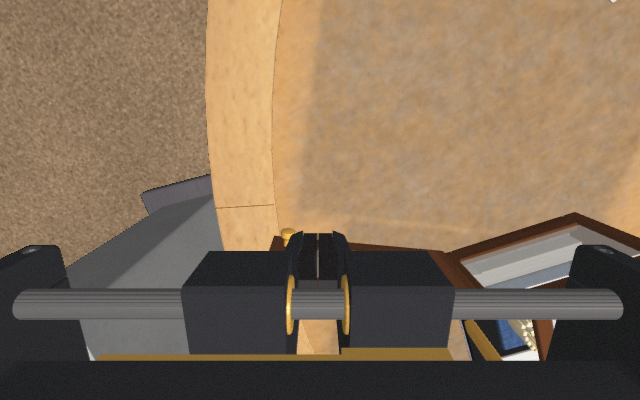

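Call:
drive_tool(rows=[[0,4,0,0,3.9,0,1],[0,7,0,0,3.9,0,1],[0,7.8,0,0,3.9,0,1],[0,7.8,0,0,3.9,0,1]])

```text
clock: 17.48
tcp_pos: [470.6, 224.0, 52.5]
orientation: [-90.0, 0.0, -108.6]
force: [0.3, 0.3, 0.9]
opening: -0.2
```

```bash
python3 - <<'E'
from h import *
s=arm.observe();print(s['tcp_pos'],s['orientation'],s['force'],s['opening'])
c=push(1.99,50)
for th,cc in [(1.99,30),(1.97,15),(1.92,9),(1.86,9),(1.78,9),(1.7,9),(1.6,9),(1.5,9),(1.4,9),(1.3,9)]:
    print(row(c,push(th,cc)))
E
```

```text
[470.63862784 223.96493806  52.45038899] [-8.99640968e+01  2.01199270e-02 -1.08600462e+02] [0.28892181 0.31051787 0.93012931] -0.20059177376475545
[2.0, -0.0, -0.0, 0, 0.0, 0]
[3.75, -0.0, -0.05, 0, -1.15, 0]
[4.98, -0.0, -0.1, 0, -4.01, 0]
[5.74, -0.0, -0.14, 0, -7.45, 0]
[6.75, -0.0, -0.12, 0, -12.03, 0]
[7.75, -0.0, -0.02, 0, -16.62, 0]
[9.0, -0.0, 0.22, 0, -22.35, 0]
[10.21, -0.0, 0.58, 0, -28.07, 0]
[11.38, -0.0, 1.06, 0, -33.8, 0]
[12.49, -0.0, 1.65, 0, -39.53, 0]
```

Call:
drive_tool(rows=[[2,0,0,0,0,0,1],[3.75,0,-0.05,0,-1.2,0,1],[5,0,-0.1,0,-4,0,1],[5.75,0,-0.14,0,-7.5,0,1],[6.75,0,-0.12,0,-12,0,1],[7.75,0,0,0,-16.6,0,1],[9,0,0.2,0,-22.4,0,1],[10.2,0,0.6,0,-28,0,1],[11.4,0,1.1,0,-33.8,0,1],[12.5,0,1.65,0,-39.5,0,1]])

```text
clock: 18.73
tcp_pos: [446.1, 98.9, 52.9]
orientation: [-89.9, -0.1, -68.9]
force: [-0.3, 0.6, 0.4]
opening: 0.4
```

```bash
python3 - <<'E'
from h import *
s=arm.observe();print(s['tcp_pos'],s['orientation'],s['force'],s['opening'])
p=arm.read_camera('top');save(p,'top5')
im=cv2.imread('pics/top5.png');cv2.imwrite('pics/top5c.png',cv2.resize(im[140:250,230:360],None,fx=5,fy=5,interpolation=cv2.INTER_CUBIC))
p,q,s=wrist();save(p,'w10')
c=push(1.3,9)
print(c)
for th in [1.2,1.1,1.0,.9,.8,.7,.6,.5,.4,.3]: print(row(c,push(th,9)))
E
```

```text
[446.0993052   98.85854207  52.90073133] [-8.99010173e+01 -5.09984253e-02 -6.89316627e+01] [-0.25656461  0.56856975  0.35985161] 0.43521785889922304
(446.736796840135, 99.96032154003427, 52, -69.08451336700702)
[1.26, -0.0, -0.13, 0, -5.73, 0]
[2.52, -0.0, -0.13, 0, -11.46, 0]
[3.78, -0.0, -0.0, 0, -17.19, 0]
[5.02, -0.0, 0.25, 0, -22.92, 0]
[6.23, -0.0, 0.62, 0, -28.65, 0]
[7.39, -0.0, 1.11, 0, -34.38, 0]
[8.5, -0.0, 1.72, 0, -40.11, 0]
[9.54, -0.0, 2.43, 0, -45.84, 0]
[10.51, -0.0, 3.24, 0, -51.57, 0]
[11.39, -0.0, 4.15, 0, -57.3, 0]
```

View pics/top5c.png

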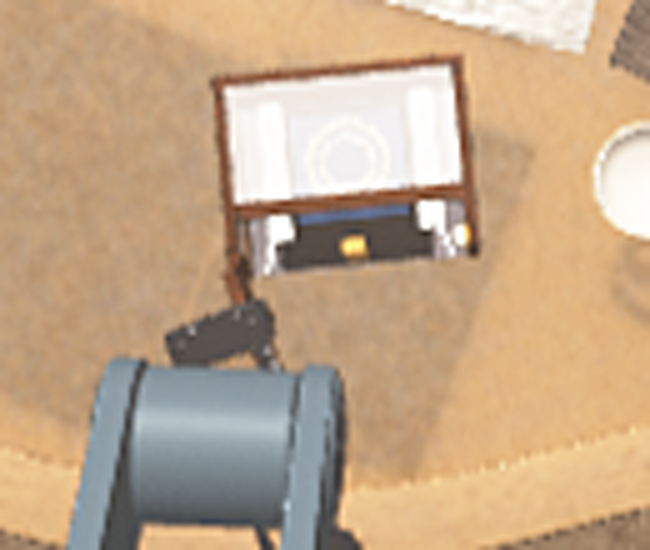

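View pics/w10.png

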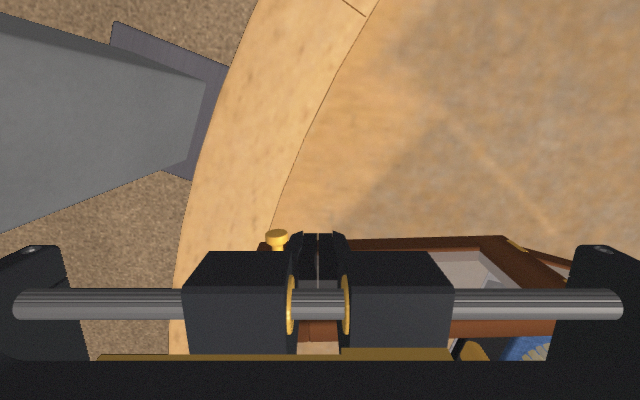

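Call:
drive_tool(rows=[[1.3,0,-0.1,0,-5.7,0,1],[2.5,0,-0.1,0,-11.5,0,1],[3.8,0,0,0,-17.2,0,1],[5,0,0.25,0,-23,0,1],[6.2,0,0.6,0,-28.7,0,1],[7.4,0,1.1,0,-34.4,0,1],[8.5,0,1.7,0,-40,0,1],[9.5,0,2.4,0,-45.8,0,1],[10.5,0,3.2,0,-51.6,0,1],[11.4,0,4.15,0,-57.3,0,1]])

```text
clock: 20.08
tcp_pos: [525.4, 8.0, 52.4]
orientation: [-90.0, -0.0, -11.8]
force: [-0.3, 0.8, 1.2]
opening: 0.4
```

```bash
python3 - <<'E'
from h import *
s=arm.observe();print(s['tcp_pos'],s['orientation'],s['force'],s['opening'])
p,q,s=wrist();save(p,'w11')
c=push(.3,9)
print(c,s['tcp_pos'],s['orientation'])
for th in [.22,.16,.12,.08,.05,.02,0,-.015,-.03]: print(th,row(c,push(th,9)))
E
```

```text
[525.3883771    8.04517004  52.37418637] [-9.00044607e+01 -2.62560095e-02 -1.17681976e+01] [-0.27519618  0.77478714  1.1857951 ] 0.38639816478042843
(526.1459277995727, 8.354401441763876, 52, -11.788733853924695) [525.3883771    8.04517004  52.37418637] [-9.00044607e+01 -2.62560095e-02 -1.17681976e+01]
0.22 [1.01, -0.0, -0.11, 0, -4.58, 0]
0.16 [1.76, -0.0, -0.14, 0, -8.02, 0]
0.12 [2.27, -0.0, -0.14, 0, -10.31, 0]
0.08 [2.77, -0.0, -0.11, 0, -12.61, 0]
0.05 [3.15, -0.0, -0.08, 0, -14.32, 0]
0.02 [3.53, -0.0, -0.04, 0, -16.04, 0]
0 [3.78, -0.0, -0.0, 0, -17.19, 0]
-0.015 [3.97, -0.0, 0.03, 0, -18.05, 0]
-0.03 [4.15, -0.0, 0.06, 0, -18.91, 0]
```

View pics/w11.png

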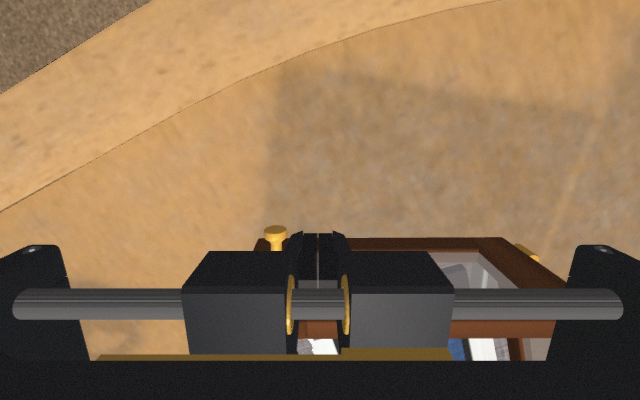

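Call:
drive_tool(rows=[[1,0,-0.1,0,-4.6,0,1],[1.75,0,-0.14,0,-8,0,1],[2.25,0,-0.14,0,-10.3,0,1],[2.75,0,-0.1,0,-12.6,0,1],[3.15,0,-0.08,0,-14.3,0,1],[3.5,0,-0.04,0,-16,0,1],[3.8,0,0,0,-17.2,0,1],[3.8,0,0,0,-17.2,0,1]])

```text
clock: 21.12
tcp_pos: [561.7, 0.7, 51.7]
orientation: [-90.0, 0.1, 5.4]
force: [-3.1, -0.3, 2.0]
opening: 0.3
```

```bash
python3 - <<'E'
from h import *
s=arm.observe();print(s['tcp_pos'],s['orientation'],s['force'],push(0,9))
p=arm.read_camera('top');save(p,'top6')
im=cv2.imread('pics/top6.png');cv2.imwrite('pics/top6c.png',cv2.resize(im[140:250,230:360],None,fx=5,fy=5,interpolation=cv2.INTER_CUBIC))
E
```

```text
[561.74927491   0.67673717  51.66865593] [-89.98879257   0.10069644   5.38530443] [-3.09493007 -0.29298067  1.98037744] (563.1309801452376, 0.6027775690157924, 52, 5.4)
```

View pics/top6c.png

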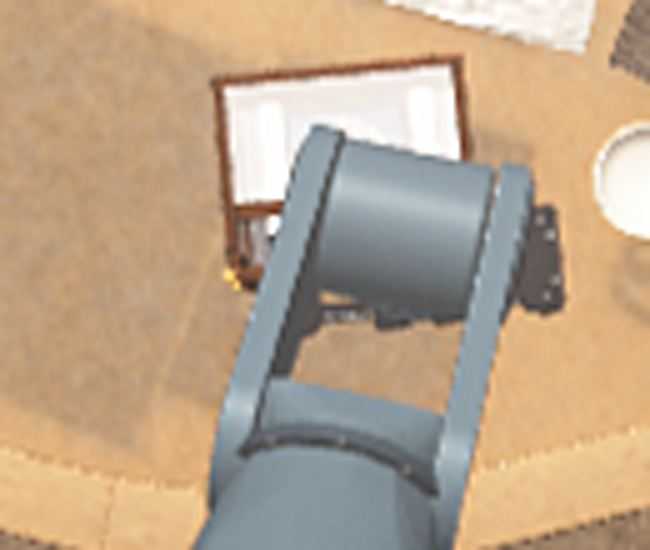

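Call:
drive_tool(rows=[[0.15,0,0,0,0,0,1],[0.3,0,0,0,0,0,1],[0.3,0,0,0,0,0,1]])

```text
clock: 21.55
tcp_pos: [561.8, 0.8, 51.2]
orientation: [-90.0, 0.5, 5.4]
force: [-18.1, -4.9, 12.9]
opening: 0.4
```

Call:
drive_tool(rows=[[-1,0,0,0,0,0,1],[-4,0,0,0,0,0,1],[-8,-3,0,0,0,0,1],[-12,-9,0,0,0,0,1],[-14,-15,0,0,0,0,1],[-14,-15,0,0,0,0,1],[-14,-15,0,0,0,0,1]])

```text
clock: 22.42
tcp_pos: [426.8, -12.4, 202.3]
orientation: [-90.1, -0.2, 5.4]
force: [-0.8, -0.6, -1.0]
opening: 0.6
```

```bash
python3 - <<'E'
from h import *
np.set_printoptions(precision=2,suppress=True)
p,q,s=wrist();save(p,'w12');print(s['tcp_pos'],s['orientation'],s['force'])
for n in ['door_push','door_hinge','plate_pull','showcase']:
        print(n,[(np.array(r['point']),round(r['confidence'],2)) for r in arm.place_of(p,n)[:2]])
print(push(0,0,z=55))
im=cv2.imread('pics/w12.png');cv2.imwrite('pics/w12c.png',cv2.resize(im[200:365,200:460],None,fx=3,fy=3,interpolation=cv2.INTER_CUBIC))
p=arm.read_camera('top');save(p,'top7')
for n in ['door_push','cleaner_jar','glass_dish','red_ring_box']:
        print(n,[(np.array(r['point']),round(r['confidence'],2)) for r in arm.place_of(p,n)[:2]])
im=cv2.imread('pics/top7.png');cv2.imwrite('pics/top7c.png',cv2.resize(im[140:250,230:360],None,fx=5,fy=5,interpolation=cv2.INTER_CUBIC))
E
```

```text
[426.76 -12.39 202.26] [-90.06  -0.17   5.37] [-0.75 -0.6  -1.03]
door_push [(array([571.4,   0.9,  53.6]), 0.76)]
door_hinge []
plate_pull []
showcase []
(572.0910378266653, 1.4497523888824162, 55, 5.4)
door_push [(array([573.3,   1.7,  55. ]), 0.73)]
cleaner_jar [(array([ 553.9, -425.4,   -3.4]), 0.7)]
glass_dish [(array([ 639.4, -161.9,    1.4]), 0.77)]
red_ring_box [(array([596.9, 405. ,   1.1]), 0.76)]
```

View pics/w12c.png

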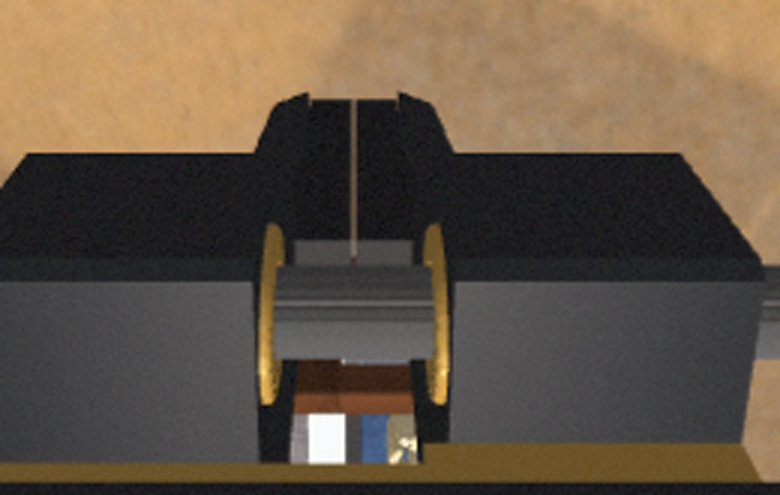

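View pics/top7c.png

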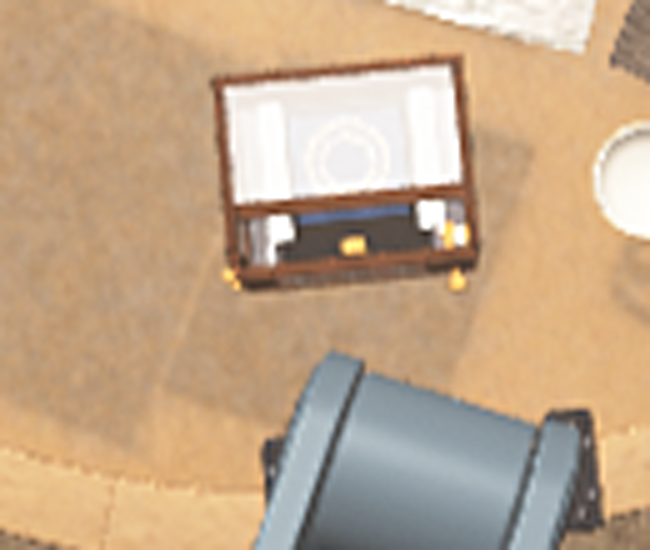

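```bash
python3 - <<'E'
from h import *
s=arm.observe();print(s['clock'],s['tcp_pos'],s['force'],s['joint_vel'])
print(arm.sign_off())
E
```

```text
22.925 [425.93722588 -12.16198812 201.14318266] [0.61938689 0.18680168 0.16045379] [-0.12180812 -0.45634556 -0.0913094   0.07047594  0.06874448 -0.06582285]
the job is handed in; nothing more can be done
None
```

The bracelet's plate is in the showcase, home against the back stop, and the door is shut in its catch. I handed the job in at 22.9 s of the 61 s allowed.

- **Plate:** I gripped it by the brass pull and slid it along the rails until it met a hard stop at about 9 N. The pull stopped about 9 mm inside the front, where it belongs; the networks, after I let go, put it within a few mm of that.
- **Door:** I pushed it round with closed fingers until it would not move further at 18 N, then backed away. The top view afterwards shows it flush with the front, with its pin past the roller. The networks place its push point within 1 to 2 mm of the shut position.
- **Other objects:** The jar, dish and ring box were measured within about 4 mm of where they started, which is the accuracy of that measurement.
- **Clearance:** At hand-in the arm stood well clear of everything, with no contact force.

**What did not agree or could not be checked:**
- The overhead and wrist cameras put the showcase about 3 mm apart sideways. I set the plate's line from its position relative to the rails, and it went in without side force.
- The door stopped 1.4 mm earlier than I had calculated, probably because the fingers are slightly thicker than I assumed.
- The last wrist picture was mostly blocked by the gripper, so the shut door rests on the overhead view, the networks' estimates and the push force.

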